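# Index the inspection slide one notch and sort the passed bracket by hand

### The job

The bracket under the microscope has passed inspection: pull out the red index knob, slide the carriage on by one notch and let the pin drop fully home again, so that the waiting bracket now stands under the lens. Then lift the passed bracket out of its nest and stand it upright on its foot in the tray for its hand, left-hand brackets in the blue tray and right-hand ones in the orange tray. Leave the waiting bracket in its nest, do not bump the microscope, which overhangs the knob, and do not disturb the other things on the bench.

Things in the scene. Friction and masses are not known exactly. Their poses are not given: they have to be found in the camera images.
- station: Fixed indexing slide: base plate 112 x 440 mm (its y from -275 to +165 mm), steel rail along y, grey carriage with two black nests 110 mm apart (floor 46 mm above the bench, 44 x 54 mm, rim 4 mm), and a steel bar with three notches 110 mm apart on the robot's side. Origin: underside, 17 mm in front (-x) of the lens axis; x away from the robot, y to the left along the rail.
- carriage (a joint): Carriage along the rail, m. 0: starting notch, one nest under the lens, the waiting one 110 mm to its left. Grows as it slides right (station's -y) to the empty end of the rail; next notch at 0.110, a third at 0.220 (too far). Locked with 1 mm of play while the pin is in a notch, else about 2 N of friction, no spring.
- index_knob (a joint): How far the index knob is pulled out along its axis, m: 0 = pin fully home, 0.012 = stop. A spring draws it in: 4.5 N at 0, 7.5 N at 0.010. The pin clears the notch bar at 0.007. Let go between notches it rides on the bar at 0.007 and drops into the next notch when the carriage brings it there (within 2 mm).
- knob_grip (a point): Centre of the red index knob, 28 mm in diameter, 26 long, 74 mm above the bench, on the carriage's front mid-way between the nests. Its z: knob axis and pull-out direction, leaning 38 degrees from vertical towards the robot; its y: along the rail, left. A 10 mm neck is free for 18 mm below the knob, then a 22 mm sleeve. The microscope hangs above: lean the tool like the knob, pinch across y.
- microscope: White digital microscope on the station, not to be bumped; origin and axes of the station, mm. Head x -70 to 55, y +-40, z 160 to 216; ring light of radius 32 about x 17, y 0, from z 139 up; column of radius 17 at x 150 to z 240, focus knobs y +-48 about z 185; foot x 70 to 220, y +-90, 22 high.
- lens_axis (a point): Point on the lens axis at the height of the middle of a bracket standing in the nest (64 mm above the bench); axes of the station. The middle of the web of the bracket under the lens lies within 4 mm of it.
- unload (a point): Where the middle of the passed bracket's web will be after one notch: 110 mm right of lens_axis (station's -y), same height. Clear of the microscope from straight above if the fingers close along the station's x.
- lh_mid (a point): Left-hand aluminium bracket, 60 g, upright; this point: middle of its web, 18 mm above its underside; axes its own. Web 48 mm long (y), 10 thick (x), 36 high. Flat foot, 6 mm thick, 30 wide, reaches 28 mm from the web's base towards -x, flush with its +y end: foot towards you, it is at the left end. Grip the web across x, tips over the foot. Starts under the lens or waiting, foot to the robot.
- rh_mid (a point): Right-hand aluminium bracket, 60 g, upright; this point: middle of its web, 18 mm above its underside; axes its own. Web 48 mm long (y), 10 thick (x), 36 high. Flat foot, 6 mm thick, 30 wide, reaches 28 mm from the web's base towards -x, flush with its -y end: foot towards you, it is at the right end. Grip the web across x, tips over the foot. Starts under the lens or waiting, foot to the robot.
- lh_tray: Blue open plastic tray for left-hand brackets, fixed, 110 (x) x 150 (y) x 40 mm high, walls and floor 4 mm; origin in the middle of its underside. A left-hand bracket already stands in its -y half.
- rh_tray: Orange open plastic tray for right-hand brackets, fixed, same size and axes. A right-hand bracket already stands in its -y half.
- lh_tray_free (a point): Middle of the free room on the floor of the blue tray (4 mm above the bench, 32 mm towards the tray's +y): a bracket with its web along the tray's x over this point has room for its foot and the fingers either way round.
- rh_tray_free (a point): The same point of the orange tray.
- tip_box: Bystander: orange and clear pipette-tip box, 85 x 122 x 62 mm, origin under its centre, as for all bystanders.
- tube_rack: Bystander: blue tube rack, 75 x 140 x 30 mm, with small tubes to 52 mm.
- petri_dish: Bystander: flat clear dish, 64 mm across, 16 mm high.
- forceps: Bystander: steel forceps lying flat, 128 mm long, 8 mm high.
- marker: Bystander: white and blue marker pen, 136 mm long, 13 mm high.
Things that resemble listed ones, but are neither listed nor needed, are in the scene too. What is shaped like the lh_tray but green or purple is not meant.

How it is judged (in metres and radians):
On the way, in this order (a step that is already met when the one before it is completed fails the run):
1. the index knob is pulled out until the pin is clear of its notch (value of joint index_knob above 0.006 m), for 0.1 s.
2. the carriage is one notch on and the pin fully home again (value of joint carriage between 0.107 and 0.113 m and value of joint index_knob below 0.0015 m), for 0.3 s.
At the end, for the whole second after the job is handed in: The carriage is in the next notch (0.110 m, within 3 mm) with the pin home (knob within 1.5 mm of fully in); the passed bracket stands upright (within 0.15 rad) on the floor of the tray of its own hand; the waiting bracket stands in its nest under the lens (within 10 mm, upright) (all of step 2 and ((x of lh_mid in the frame of lh_tray between -0.05 and 0.05 m and y of lh_mid in the frame of lh_tray between -0.07 and 0.07 m and z of lh_mid in the frame of lh_tray below 0.027 m and angle between each of lh_mid, rh_mid's own z axis and vertical below 0.15 rad and distance between rh_mid and lens_axis below 0.01 m) or (x of rh_mid in the frame of rh_tray between -0.05 and 0.05 m and y of rh_mid in the frame of rh_tray between -0.07 and 0.07 m and z of rh_mid in the frame of rh_tray below 0.027 m and angle between each of rh_mid, lh_mid's own z axis and vertical below 0.15 rad and distance between lh_mid and lens_axis below 0.01 m))); the robot touches nothing.
It fails at once if the microscope is bumped (over 8 N) (contact force between microscope and anything else above 8 N).
It fails at once if a bystander is moved more than 30 mm (distance of any of tip_box, tube_rack, petri_dish, forceps, marker from where it was at the start of the episode above 0.03 m).
It also fails if it takes over 54 s, if anything falls off the work surface, if the arm or the gripper's body presses on something with over 40 N, if the wrist force passes 120 N, or if a joint passes its speed limit or range.

### The arm

A 6-joint arm with a two-finger parallel gripper is mounted at the origin on the work surface. World frame = base frame: x ahead of the robot, y to its left, z up, the work surface at z = 0. Lengths are in mm, angles in degrees, forces in N, time in s.
With the tool pointing down it reaches from about 350 to 950 mm from the base axis. Payload 17.4 kg.
Tool frame: the origin (TCP) lies midway between the tips of the shut fingers; the grasp point (between the pads) lies 19 mm behind it (arm.grip_depth is the z of the grasp point in the tool frame, in mm); z points along the fingers, y is the line along which they close (so a half turn about z gives the same grasp; the last joint's range is limited). The gripper opens to 93 mm and grips with 3 to 60 N. Pads are 15 mm wide; open, the fingers measure 128 mm over their backs; the gripper's body (75 mm by 188 mm) begins 65 mm behind the grasp point.
Start: joints at [-76.879, 6.646, 82.598, -0, 90.757, -2.166], TCP at [177.951, -651.126, 218.646] pointing down, gripper open.
Joint ranges: [-162.19, 162.19], [-47.58, 125.68], [4.15, 143.07], [-65.23, 245.23], [0.69, 171.88], [-170.13, 170.13]. Speed limits (degrees/s): [108.29, 108.29, 127.2, 180, 180, 180].

### API

Orientations are given as [roll, pitch, yaw] about the fixed x, y, z axes, in that order (R = Rz(yaw) Ry(pitch) Rx(roll)).
In Python, from rig import arm gives the robot as it stands. The module is installed in compiled form; this text tells all that it offers. Calls block until the motion is done:
- arm.move_ptp(position, orientation): joint-space move of the TCP to a pose.
- arm.move_straight(position, vel=150, orientation=None, until_force=None): straight line of the TCP; orientation=None keeps the orientation; vel is the mean speed in mm/s. With until_force (N) it stops when the force on the tool has changed by that much, and returns True; else False.
- arm.movej(angles): joint-space move.
- arm.gripper_to(opening, grasp_force=None): finger opening in mm; grasp_force is the grip in N (None keeps the last); returns when the fingers have stopped.
- arm.pause(seconds).
- arm.ik(position, orientation): joint angles nearest the present ones, or None.
- arm.get_state(): the state.
- arm.grab_frame(name): name is "side" or "top"; returns a dict with "frame" (480x640x3 uint8, red, green, blue), "camera_matrix" (3x3 intrinsics, pixels), "distortion" ([k1, k2, p1, p2, k3] as OpenCV has them; the pictures are not rectified), "R" (3x3) and "t" (3): a world point X has camera coordinates R X + t. Camera axes: x right, y down, z forward; pixel columns grow to the right and rows downward; lengths in mm; the calibration is good to about 2 mm. A picture is of the moment at which its call begins. There is no depth.
A pose or a line that the arm cannot do raises arm.MotionError and nothing moves.
- arm.sign_off(): hands the job in; it is judged then, once.
Trained networks look in a picture, given as the dict that the camera call returned (one of the last four; its "shot" number tells which), for a name from the list of things; names that differ only in an ending like _2 or _b are one class to them, and where a whole thing is asked for, a point or a joint stands for the part that bears it (a point fixed in the world has none). Each returns a list of dicts, best first, with "p" (0 to 1); they miss things now and then, are a little off and sometimes report something else, mostly with a low value. They report only what shows in the picture. A call takes as long as a camera call. They do not tell look-alikes from the thing itself.
- arm.spot_in(picture, name): "point" ([column, row] in pixels, amid what is visible of it).
- arm.mark_of(picture, name): "point" ([column, row] in pixels: a listed point, or the origin of a listed thing).
The state is a dict: "t": time; "q": joint angles; "dq": joint speeds; "effort": joint torques, N m; "tool_pos": TCP position; "orientation": TCP orientation; "wrist_force": force on the tool from outside, world axes, zero at the start; "wrist_torque": the same for the moment, N m; "width": finger opening in mm; "finger_force": force on a finger pad.
Only numpy, scipy, OpenCV 4.12 (cv2) and the standard library are available. Lean on these libraries where they do the work, as an engineer would, in place of code of your own. Each camera call takes 0.05 s, during which the arm holds its last target. There are 200 camera calls.

## Working session

There is one attempt and no reset: what is moved stays moved. The work goes in short steps, each a Python script; the robot and the scene stay as the last script left them, time stands still between calls to the robot, and variables do not carry over. Pictures are saved under pics/ and viewed, at most 10 in all, crops included, and the job is handed in when it is done.

```bash
mkdir -p pics; python3 - <<'E'
from rig import arm
import cv2,numpy as np
for n in("side","top"):
    f=arm.grab_frame(n)
    cv2.imwrite(f"pics/{n}0.png",f["frame"][:,:,::-1])
    C=-f["R"].T@f["t"]; print(n,f["frame"].shape,C.round(),f["R"][2].round(2))
    for k in("station","knob_grip","microscope","lh_mid","rh_mid","lh_tray","rh_tray","lh_tray_free","rh_tray_free","lens_axis","unload","tip_box","tube_rack"):
        print(k,[(np.round(d["point"]).tolist(),round(d["p"],2)) for d in arm.mark_of(f,k)][:4])
print(arm.get_state()["t"], arm.grip_depth)
E
```

```text
side (480, 640, 3) [400. 684. 806.] [ 0.14 -0.66 -0.74]
station [([276.0, 286.0], 0.9)]
knob_grip [([309.0, 288.0], 0.51)]
microscope []
lh_mid [([272.0, 267.0], 0.66)]
rh_mid [([256.0, 309.0], 0.73)]
lh_tray [([217.0, 213.0], 0.79), ([374.0, 182.0], 0.69), ([441.0, 179.0], 0.64), ([359.0, 216.0], 0.44)]
rh_tray [([322.0, 170.0], 0.96)]
lh_tray_free [([372.0, 186.0], 0.84), ([213.0, 219.0], 0.67), ([441.0, 184.0], 0.61)]
rh_tray_free [([322.0, 173.0], 0.75)]
lens_axis [([268.0, 270.0], 0.92), ([320.0, 173.0], 0.56)]
unload []
tip_box [([354.0, 423.0], 0.76)]
tube_rack [([276.0, 424.0], 0.74)]
top (480, 640, 3) [ 353.   42. 1322.] [ 0.16 -0.01 -0.99]
station [([297.0, 214.0], 0.56)]
knob_grip [([278.0, 239.0], 0.59)]
microscope []
lh_mid [([277.0, 237.0], 0.54)]
rh_mid [([256.0, 208.0], 0.63)]
lh_tray [([450.0, 338.0], 0.96), ([368.0, 142.0], 0.94), ([440.0, 271.0], 0.84)]
rh_tray [([441.0, 219.0], 0.93)]
lh_tray_free [([447.0, 336.0], 0.95), ([429.0, 271.0], 0.93), ([353.0, 143.0], 0.69)]
rh_tray_free [([432.0, 223.0], 0.81), ([282.0, 305.0], 0.37)]
lens_axis [([295.0, 204.0], 0.78)]
unload [([333.0, 201.0], 0.79)]
tip_box [([202.0, 289.0], 0.59)]
tube_rack [([190.0, 240.0], 0.64), ([282.0, 303.0], 0.25)]
1.4 -18.8
```

View pics/side0.png

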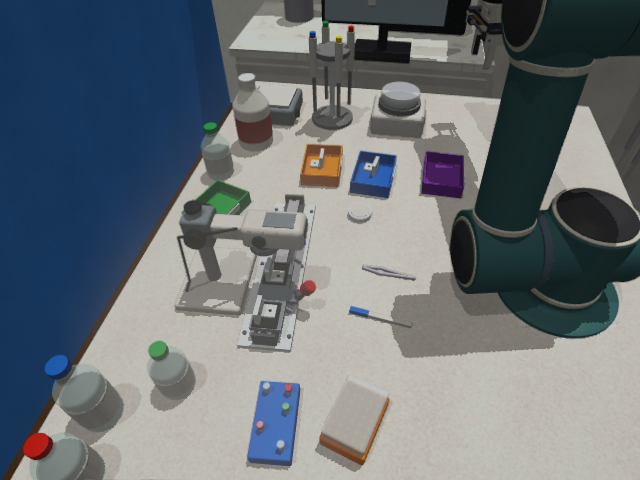

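View pics/top0.png

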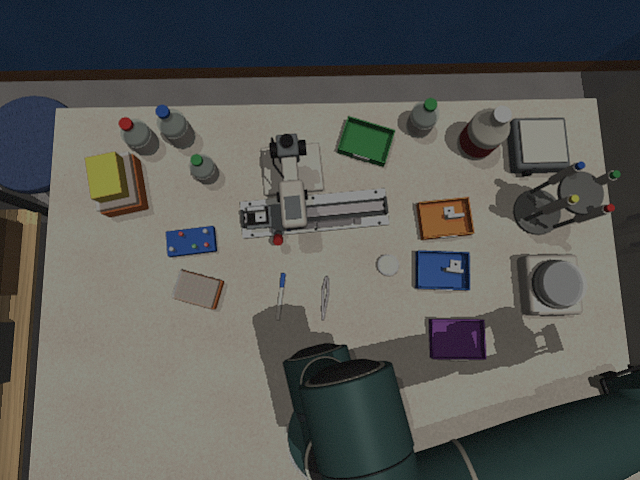

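```bash
python3 - <<'E'
import cv2,numpy as np
a=cv2.imread("pics/side0.png")[180:355,170:340];b=cv2.imread("pics/top0.png")[175:250,230:400]
a=cv2.resize(a,None,fx=3.4,fy=3.4,interpolation=cv2.INTER_CUBIC);cv2.imwrite("pics/c1.png",a)
b=cv2.resize(b,None,fx=4.5,fy=4.5,interpolation=cv2.INTER_CUBIC);cv2.imwrite("pics/c2.png",b)
E
```

```text
(no output)
```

View pics/c1.png

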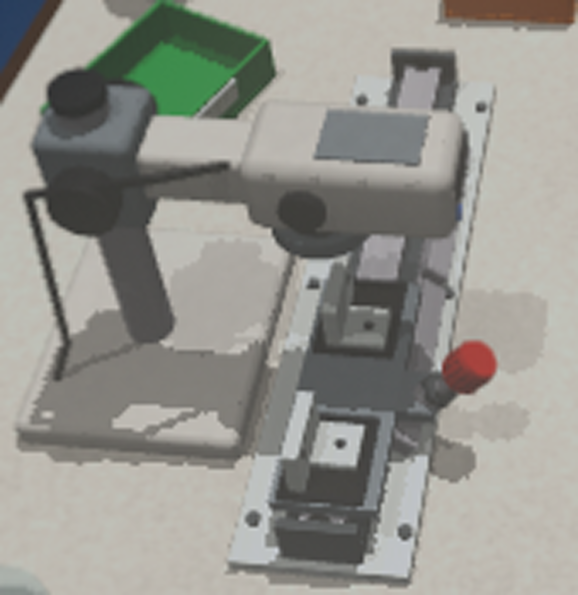

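View pics/c2.png

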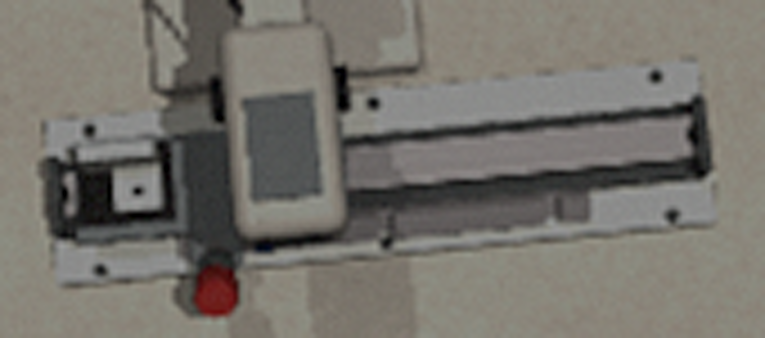

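```bash
cat > h.py <<'E'
from rig import arm
import cv2,numpy as np
from scipy.optimize import least_squares
from scipy.spatial.transform import Rotation as Ro
def ray(f,p):
    u=cv2.undistortPoints(np.array([[p]],float),f["camera_matrix"],np.array(f["distortion"],float))[0,0]
    d=f["R"].T@np.r_[u,1]; return -f["R"].T@f["t"],d/np.linalg.norm(d)
def onz(f,p,z):
    c,d=ray(f,p); return c+d*(z-c[2])/d[2]
def tri(*fp):
    A=0;b=0;rs=[ray(f,p) for f,p in fp]
    for c,d in rs: P=np.eye(3)-np.outer(d,d);A=A+P;b=b+P@c
    X=np.linalg.solve(A,b); return X,[round(float(np.linalg.norm((np.eye(3)-np.outer(d,d))@(X-c))),1) for c,d in rs]
def proj(f,X):
    return cv2.projectPoints(np.array(X,float),cv2.Rodrigues(np.array(f["R"]))[0],np.array(f["t"],float),f["camera_matrix"],np.array(f["distortion"],float))[0][:,0]
def best(f,k): return arm.mark_of(f,k)
E
python3 - <<'E'
from h import *
s=arm.grab_frame("side");t=arm.grab_frame("top")
L=np.array([[56,165,0],[56,-275,0],[-56,-275,0],[-56,165,0]],float)
pt=np.array([[43,122],[697,60],[716,222],[58,286]])/4.5+[230,175]
ps=np.array([[233,562],[360,76],[493,85],[411,574]])/3.4+[170,180]
def W(p,X): return Ro.from_euler('z',p[2],degrees=True).apply(X)+[p[0],p[1],0]
def r(p,both=True):
    X=W(p,L+[0,0,p[3]]); return np.r_[(proj(t,X)-pt).ravel(),(proj(s,X)-ps).ravel()]
o=least_squares(r,[600,0,0,8],loss='soft_l1');print(o.x.round(2),o.fun.round(1))
p=o.x
for n,X in dict(lens=[17,0,64],unload=[17,-110,64]).items(): print(n,W(p,np.array([X])).round(1), proj(t,W(p,np.array([X]))).round(),proj(s,W(p,np.array([X]))).round())
for n,a,b in (("tray",(440,271),(374,182)),("free",(429,271),(372,186)),("knob",(278,239),(309,288))):
    print(n,*[x for x in tri((t,a),(s,b))])
X,_=tri((t,(230+215/4.5,175+291/4.5)),(s,(170+470/3.4,180+367/3.4)));print("knob by eye",X, Ro.from_euler('z',-p[2],degrees=True).apply(X-[p[0],p[1],0]))
for c in ((417,250),(470,252),(469,291),(415,288)): print(onz(t,c,40).round())
# tray free refined
print([ (k,onz(t,best(t,k)[i]["point"],z).round(1).tolist()) for k,z in(("lh_tray",0),("lh_tray_free",4)) for i in range(3)])
E
```

```text
[625.95 102.87   4.45   7.91] [ 0.4  0.1  0.2 -0.1  0.5  0.1 -0.2  0.3 -0.9 -0.1 -0.9  0.   0.6 -0.4
  0.4  1. ]
lens [[642.9 104.2  64. ]] [[295. 205.]] [[268. 268.]]
unload [[651.4  -5.5  64. ]] [[333. 202.]] [[277. 232.]]
tray [ 448.47121929 -323.65752326  -14.5258926 ] [2.2, 2.2]
free [ 4.49830085e+02 -2.87180363e+02 -1.91205250e-01] [0.5, 0.5]
knob [542.13548504 152.16566404  75.59816357] [2.1, 2.1]
knob by eye [541.88252194 152.84925322  76.21971539] [-79.93583394  56.35647998  76.21971539]
[ 509. -246.   40.]
[ 500. -399.   40.]
[ 388. -388.   40.]
[ 400. -234.   40.]
[('lh_tray', [259.1, -342.7, 0.0]), ('lh_tray', [860.8, -116.5, 0.0]), ('lh_tray', [443.6, -322.4, 0.0]), ('lh_tray_free', [849.4, -73.0, 4.0]), ('lh_tray_free', [256.9, -326.3, 4.0]), ('lh_tray_free', [456.9, -283.3, 4.0])]
```

```bash
cat >> h.py <<'E'
YAW=4.45
RS=Ro.from_euler('z',YAW,degrees=True)
O=np.array([625.95,102.87,0])
def st(v): return RS.apply(v)+O
a_loc=np.array([-np.sin(np.radians(38)),0,np.cos(np.radians(38))]); A=RS.apply(a_loc)
SY=RS.apply([0,1,0])
def rpy(y,z):
    return Ro.from_matrix(np.c_[np.cross(y,z),y,z]).as_euler('xyz',degrees=True).tolist()
K=np.array([541.9,151.8,74.5])
GK=18.8
def S(): 
    q=arm.get_state(); print(round(q["t"],1),np.round(q["tool_pos"],1),"F",np.round(q["wrist_force"],1),"w",round(q["width"],1),"ff",np.round(q["finger_force"],1)); return q
E
python3 - <<'E'
from h import *
S()
for sg in(1,-1):
    o=rpy(sg*SY,-A); print(sg,np.round(o,1),[np.round(arm.ik((K-A*(GK-d)).tolist(),o),0) if arm.ik((K-A*(GK-d)).tolist(),o) is not None else None for d in(0,120)])
    x=RS.apply([1,0,0]); o=rpy(sg*x,np.array([0,0,-1.])); print(' unload',arm.ik([651,-5,60],o))
    for r in(-98.45,81.55):
        y=Ro.from_euler('z',r,degrees=True).apply(sg*x);print('  tray',r,arm.ik([451,-285,15],rpy(y,np.array([0,0,-1.]))))
E
```

```text
1.8 [ 177.9 -651.1  218.6] F [ 0.4 -0.5 -0.4] w 93.2 ff 0.0
1 [-180.    38.  -175.6] [array([ 17., -22., 130., -13.,  36., -69.]), array([ 20., -40., 132., -12.,  52., -71.])]
 unload [-2.6848639   8.5861038  95.48720901  0.         75.92668719 -7.1348639 ]
  tray -98.45 [-3.50296058e+01 -3.36630097e+00  1.12390313e+02 -2.54444375e-14
  7.09759880e+01  5.89703942e+01]
  tray 81.55 [ -35.02960583   -3.36630097  112.39031293    0.           70.97598804
 -121.02960583]
-1 [180.  -38.    4.5] [array([ 17., -22., 130., -13.,  36., 111.]), array([ 20., -40., 132., -12.,  52., 109.])]
 unload None
  tray -98.45 [ -35.02960583   -3.36630097  112.39031293    0.           70.97598804
 -121.02960583]
  tray 81.55 [-3.50296058e+01 -3.36630097e+00  1.12390313e+02 -2.54444375e-14
  7.09759880e+01  5.89703942e+01]
```

```bash
python3 - <<'E'
from h import *
o=rpy(SY,-A)
arm.gripper_to(56)
arm.move_ptp([110,-440,330],arm.get_state()["orientation"])
T=K-A*GK
arm.move_ptp((T+A*85+[-30,0,40]).tolist(),o)
arm.move_straight((T+A*75).tolist(),200)
arm.move_straight((T+A*30).tolist(),120)
S()
f=arm.grab_frame("side"); cv2.imwrite("pics/a_side.png",cv2.resize(f["frame"][180:355,170:400,::-1],None,fx=3.4,fy=3.4,interpolation=cv2.INTER_CUBIC))
for n in("side","top"):
    g=arm.grab_frame(n); print(n,[(np.round(d["point"]).tolist(),round(d["p"],2)) for d in arm.mark_of(g,"knob_grip")],proj(g,[K,T+A*30]).round())
E
```

```text
7.0 [535.  151.4  84.3] F [ 0.1 -0.3  0.3] w 56.1 ff 0.0
side [([307.0, 289.0], 0.54)] [[308. 288.]
 [311. 286.]]
top [([275.0, 234.0], 0.66)] [[278. 240.]
 [278. 242.]]
```

View pics/a_side.png

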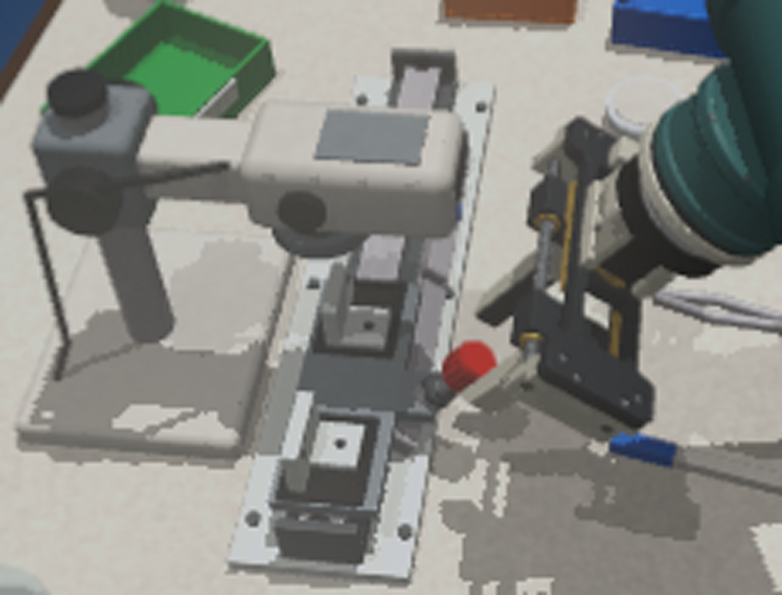

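The fingers straddle the knob (crop pixel 470,367), well clear of the head; closing in.

```bash
python3 - <<'E'
from h import *
T=K-A*GK
print(arm.move_straight(T.tolist(),70,until_force=12)); S()
arm.gripper_to(20,grasp_force=15); q=S()
fy=np.dot(q["wrist_force"],SY); print("fy",fy,"fa",np.dot(q["wrist_force"],A))
E
```

```text
False
7.9 [553.4 152.6  59.6] F [-0.5 -0.1  1. ] w 55.9 ff 0.0
8.4 [553.5 152.7  60. ] F [-2.9 -1.1  3.8] w 27.4 ff 15.0
fy -0.8642824968867262 fa 4.816510233321273
```

```bash
python3 - <<'E'
from h import *
arm.gripper_to(20,grasp_force=40)
q=S();p=np.array(q["tool_pos"])
arm.move_straight((p+A*10.5).tolist(),30); q=S();print("fa",np.dot(q["wrist_force"],A))
p1=np.array(q["tool_pos"]);arm.pause(0.1)
arm.move_straight((p+A*10.5-SY*110).tolist(),60); q=S();print("fa",np.dot(q["wrist_force"],A),"fy",np.dot(q["wrist_force"],SY),"moved",np.dot(p1-np.array(q["tool_pos"]),SY))
f=arm.grab_frame("side"); cv2.imwrite("pics/b_side.png",cv2.resize(f["frame"][180:355,170:400,::-1],None,fx=3.4,fy=3.4,interpolation=cv2.INTER_CUBIC))
E
```

```text
8.6 [553.5 152.7  59.9] F [-5.1 -0.3  4.8] w 27.5 ff 40.0
9.2 [547.  152.2  68.1] F [ 7.3  1.2 -4.7] w 27.3 ff 40.0
fa -8.266520710917614
11.2 [555.5  42.5  67.8] F [ 6.5  0.4 -4.6] w 27.5 ff 40.0
fa -7.6076878562590124 fy -0.11737569241241744 moved 110.05572513627115
```

View pics/b_side.png

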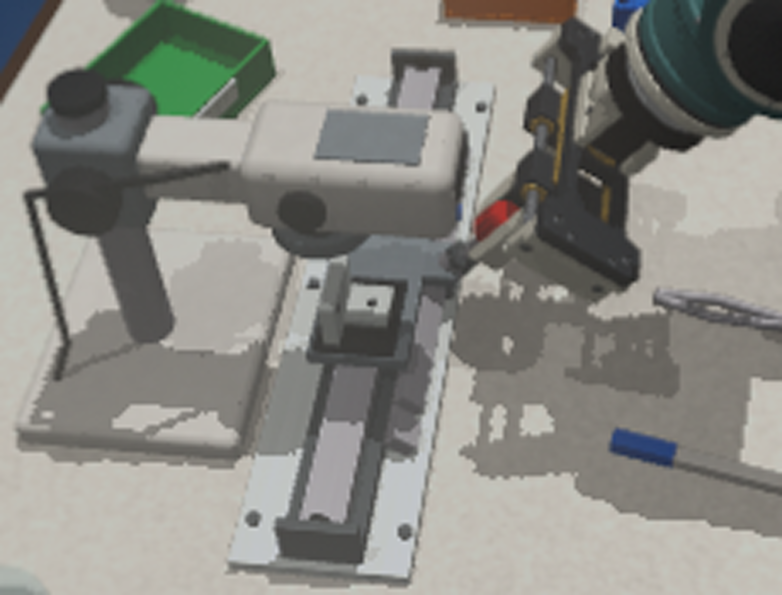

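The carriage has come along, with the waiting bracket (crop 360,310) now at the lens. Next I let the pin in.

```bash
python3 - <<'E'
from h import *
p=np.array(arm.get_state()["tool_pos"]);
q0=p
arm.move_straight((p-A*10.5).tolist(),30); q=S();print("fa",np.dot(q["wrist_force"],A),"in",np.dot(q0-np.array(q["tool_pos"]),A))
# test the lock: play
p=np.array(q["tool_pos"])
print(arm.move_straight((p-SY*4).tolist(),20,until_force=8)); q=S(); print(np.dot(q["wrist_force"],SY),np.dot(np.array(q["tool_pos"])-p,SY))
print(arm.move_straight((p).tolist(),20))
arm.gripper_to(56); S()
arm.move_straight((p+A*90).tolist(),150)
arm.move_ptp([480,0,330],rpy(RS.apply([1,0,0]),np.array([0,0,-1.])))
x=[]
for n in("side","top"):
    g=arm.grab_frame(n); x.append(g)
    for k in("lh_mid","rh_mid","knob_grip"): print(n,k,[(np.round(d["point"],1).tolist(),round(d["p"],2)) for d in arm.mark_of(g,k)][:3])
Kn=K-SY*110; U=st([17,-110,64])
for g in x: print(proj(g,[Kn,U,st([17,0,64])]).round(1).tolist())
c=[cv2.resize(g["frame"][y:y+120,a:a+160,::-1],None,fx=3.6,fy=3.6,interpolation=cv2.INTER_CUBIC)[:, :400] for g,y,a in((x[0],190,235),(x[1],160,275))]
cv2.imwrite("pics/d.png",np.hstack(c)); S()
E
```

```text
11.8 [562.   43.   59.9] F [-17.7  -1.   13.3] w 27.4 ff 40.0
fa 21.431033031975584 in 10.235662273991306
True
12.0 [561.9  41.9  59.9] F [-5.   8.7  6. ] w 27.5 ff 40.0
9.097395427004438 -1.077447216351962
False
12.9 [562.   43.   59.9] F [0.3 0.2 0.3] w 56.2 ff 0.0
side lh_mid []
side rh_mid []
side knob_grip [([268.2, 264.9], 0.73), ([315.7, 248.0], 0.53)]
top lh_mid []
top rh_mid []
top knob_grip []
[[314.2, 248.9], [276.6, 232.1], [268.0, 267.7]]
[[317.0, 236.1], [332.8, 201.7], [294.8, 205.4]]
15.5 [479.9   0.  330. ] F [-0.5 -0.3  0.7] w 55.9 ff 0.0
```

View pics/d.png

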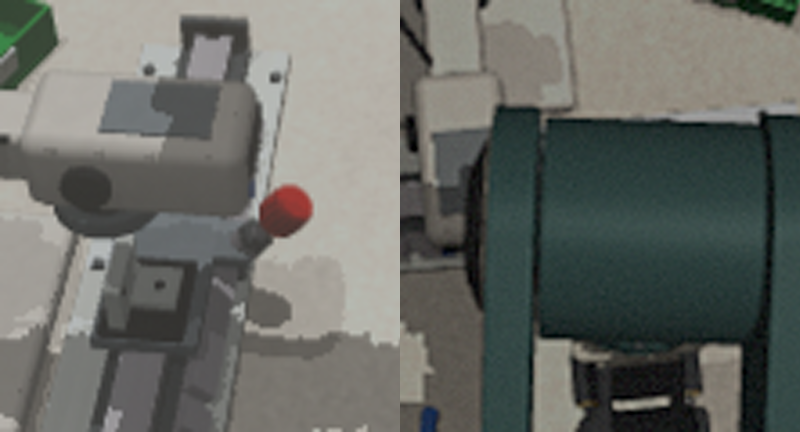

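The pin is home: the knob sits at its seated position and the lock holds with 1 mm of play. I'll clear the top view and locate the passed bracket.

```bash
python3 - <<'E'
from h import *
arm.move_ptp([380,-280,330],rpy(RS.apply([1,0,0]),np.array([0,0,-1.])))
g=arm.grab_frame("top"); U=st([17,-110,64])
for k in("lh_mid","rh_mid","unload","knob_grip"):
    for d in arm.mark_of(g,k)[:3]:
        w=onz(g,d["point"],74 if k=="knob_grip" else 64); print(k,np.round(d["point"],1),round(d["p"],2),w.round(1),RS.inv().apply(w-O).round(1))
print(U,proj(g,[U]),proj(g,[st([17+5*a,-110+24*b,82]) for a in(-1,1) for b in(-1,1)]).round(1).tolist()); S()
cv2.imwrite("pics/e.png",cv2.resize(g["frame"][170:250,270:370,::-1],None,fx=7,fy=7,interpolation=cv2.INTER_CUBIC))
E
```

```text
lh_mid [329.3 201.4] 0.47 [652.5   4.7  64. ] [  18.9 -100.    64. ]
unload [331.1 201.6] 0.55 [ 6.518e+02 -5.000e-01  6.400e+01] [  17.8 -105.1   64. ]
knob_grip [315.4 232.4] 0.41 [561.1  46.6  74. ] [-69.  -51.1  74. ]
[651.43355225  -5.47938193  64.        ] [[332.83087918 201.69690806]] [[341.6, 201.1], [324.8, 202.7], [341.2, 197.7], [324.5, 199.3]]
16.9 [ 380.5 -279.4  330. ] F [-0.9  0.2 -0.2] w 55.9 ff 0.0
```

View pics/e.png

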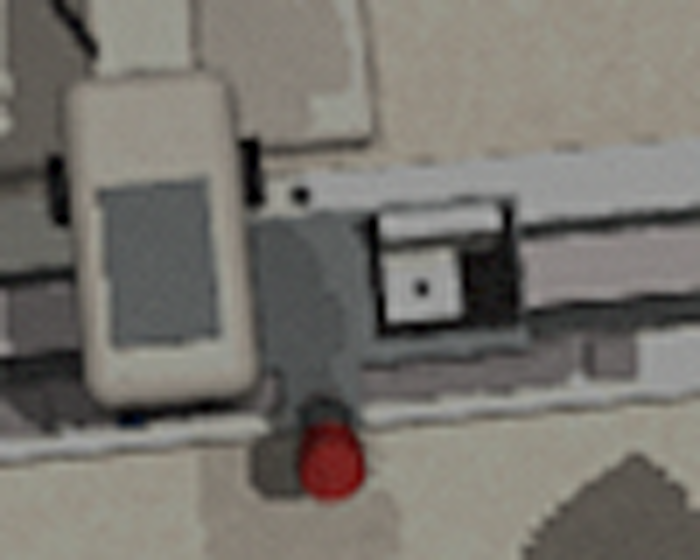

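Web seen at crop (380–502, 208–240), foot at its left end: left-hand, and within ~1-2 mm of prediction. Grasp and lift.

```bash
python3 - <<'E'
from h import *
x=RS.apply([1,0,0]);o=rpy(x,np.array([0,0,-1.]))
G=st([16,-110,0])
arm.gripper_to(44)
arm.move_ptp([*G[:2],170],o)
arm.move_straight([*G[:2],85],150)
print(arm.move_straight([*G[:2],56],60,until_force=8)); S()
arm.gripper_to(4,grasp_force=5); q=S(); print("fx",np.dot(q["wrist_force"],x))
E
```

```text
False
20.2 [650.5  -5.5  56. ] F [ 0.  -0.1 -0.2] w 44.0 ff 0.0
20.8 [650.4  -5.6  56.1] F [-1.5 -0.1  2. ] w 9.6 ff 5.0
fx -1.4605770605878203
```

```bash
python3 - <<'E'
from h import *
x=RS.apply([1,0,0]);D=np.array([0,0,-1.])
arm.gripper_to(4,grasp_force=20)
p=np.array(arm.get_state()["tool_pos"])
arm.move_straight([p[0],p[1],85],80)
arm.move_straight([p[0],p[1],180],200); S()
o=rpy(Ro.from_euler('z',-98.45,degrees=True).apply(x),D)
F=[450.5,-286.5]
arm.move_ptp([*F,150],o); S()
arm.move_straight([*F,90],150)
g=arm.grab_frame("side")
cv2.imwrite("pics/f.png",cv2.resize(g["frame"][130:220,320:440,::-1],None,fx=6,fy=6,interpolation=cv2.INTER_CUBIC))
print(proj(g,[[*F,98],[*F,4]]))
E
```

```text
22.2 [650.   -5.5 178.5] F [-0.5  0.2 -1.8] w 10.2 ff 20.0
23.5 [ 450.9 -286.1  149.6] F [ 0.5  0.3 -0.6] w 9.7 ff 20.0
[[373.84421866 157.87679054]
 [371.65305941 184.95849125]]
```

View pics/f.png

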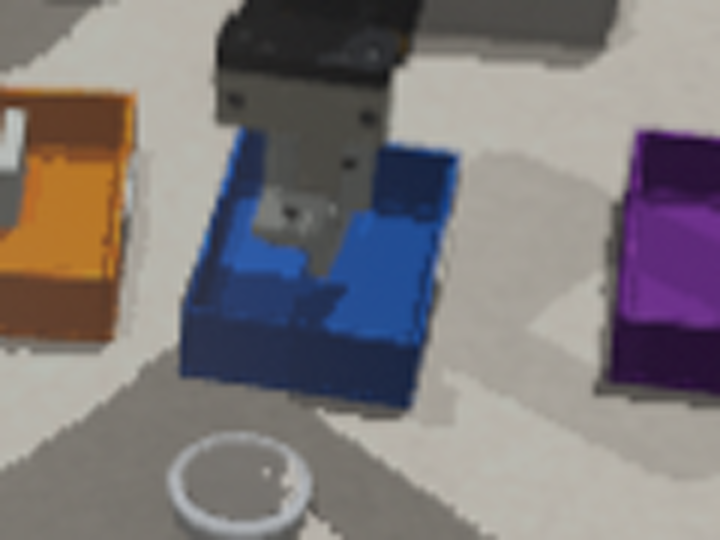

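The bracket (crop ~295,220) hangs upright over the free half of the blue tray, so I lower and release it.

```bash
python3 - <<'E'
from h import *
F=[450.5,-286.5]
arm.move_straight([*F,24],120)
print(arm.move_straight([*F,11],25,until_force=4)); q=S()
arm.gripper_to(24); S()
arm.move_straight([q["tool_pos"][0],q["tool_pos"][1],130],120)
arm.move_ptp([300,-450,330],arm.get_state()["orientation"]);arm.pause(.3);S()
x=[arm.grab_frame(n) for n in("side","top")]
c=[cv2.resize(g["frame"][y:y+100,a:a+100,::-1],None,fx=4,fy=4,interpolation=cv2.INTER_CUBIC) for g,y,a in((x[0],120,320),(x[1],220,400))]
cv2.imwrite("pics/g.png",np.hstack(c))
E
```

```text
True
25.2 [ 450.7 -286.6   13.6] F [ 1.  -1.5  1.5] w 9.8 ff 20.0
25.7 [ 450.3 -286.4   13.5] F [0.5 0.1 0.5] w 23.7 ff 0.0
28.3 [ 300.4 -449.7  329.5] F [ 0.1  0.3 -0.3] w 24.1 ff 0.0
```

View pics/g.png

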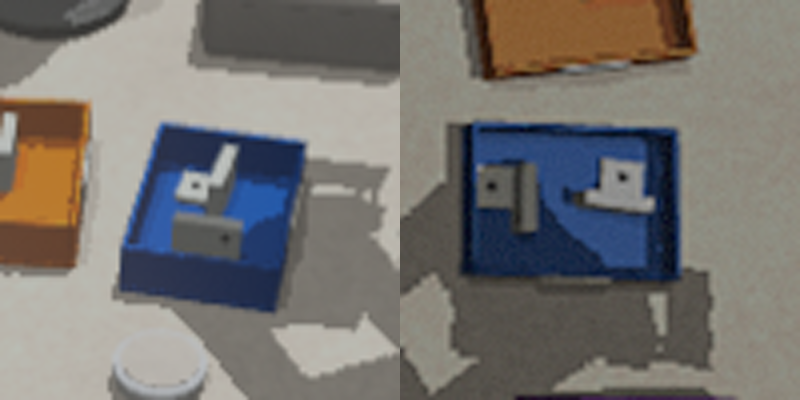

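The bracket stands upright in the blue tray: in the top view its web is at crop (527,195) and its foot at (495,187). It touched down at the expected height, so I'm handing in.

```bash
python3 -c "
from rig import arm
print(arm.sign_off())"
```

```text
the job is handed in; nothing more can be done
None
```

I handed the job in at about 28 s of the 54 s allowed: the carriage is one notch on with the pin home, and the passed left-hand bracket stands upright in the blue tray. The right-hand bracket is in its nest under the lens; the hand-in returned no verdict.

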